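# Sort the cobbler's repair stock into divided trays

### The arm

A 6-joint arm with a two-finger parallel gripper is mounted at the origin on the work surface. World frame = base frame: x ahead of the robot, y to its left, z up, the work surface at z = 0. Lengths are in m, angles in rad, forces in N, time in s.
With the tool pointing down it reaches from about 0.425 to 0.95 m from the base axis. Payload 3.5 kg.
Tool frame: the origin (TCP) lies at the very end of the fingers, on their centre line; the grasp point (between the pads) lies 19 mm behind it; z points along the fingers, y is the line along which they close (so a half turn about z gives the same grasp; the last joint's range is limited). The gripper opens to 85 mm and grips with 20 to 120 N. Pads are 22 mm wide; open, the fingers measure 114 mm over their backs; the gripper's body (76 mm by 85 mm) begins 54 mm behind the grasp point. The pads swing forward as they close: fully open they stand 13 mm farther back than shut.
Start: joints at [0.999, 0.286, 1.577, -0, 1.279, -0.15], TCP at [0.276, 0.616, 0.231] pointing down, gripper open.
Joint ranges: [-2.77, 2.77], [-0.9, 2.22], [0.21, 2.48], [-1.53, 4.67], [0.24, 2.81], [-2.84, 2.84]. Speed limits (rad/s): [2.79, 2.79, 3.14, 3.14, 3.14, 3.14].

### API

Orientations are given as a rotation vector (axis times angle).
In Python, from cell import * gives the robot as it stands.
- The arm moves only by the tool play_rows, never from a script. Its argument "targets" is a list of rows, each a list of 7 numbers: the shift along the tool's x, y, z in cm, then the turn, a rotation vector about the tool's x, y, z in degrees, then the opening, from 0 (shut) to 1 (fully open). In form: [[x, y, z, rx, ry, rz, fingers], ...]. A call has 1 to 10 rows; each row is the pose to reach, as a shift and turn from the pose commanded when the call began, along the tool's axes at that moment; what a row does not reach only later rows make up. A row lasts 1/8 s, in which the tool goes at most 62.5 mm and 10.7 degrees, less where a joint would pass 70% of its speed; a pose out of reach is approached as far as the arm can. A call with a gripper value outside its range is refused whole. The fingers move at their own pace and stop on an object; "newtons" is the grip in N (left out, the last holds). Time passes only in rows, so rows that repeat a pose let the fingers close. It gives the time, the measured TCP pose, the force, the opening and the grip force at its end, in the units of the state.
- sense(): the state, without advancing time (a new reading comes with each control period).
- camera(name): name is "scene" or "top"; returns the picture (384x512x3 uint8, red, green, blue); there is no depth.
- camera_params(name): a dict with "K" (3x3 intrinsics, pixels), "R" (3x3) and "t" (3): a world point X has camera coordinates R X + t. Camera axes: x right, y down, z forward; pixel columns grow to the right and rows downward; lengths in m; the calibration is good to about 2 mm. A picture is of the moment at which its call begins. camera_params takes no time and is no camera call.
- close_job(): hands the job in; it is judged then, once.
The state is a dict: "clock": time; "joints": joint angles; "joint_vel": joint speeds; "joint_torque": joint torques, N m; "tcp_pos": TCP position; "orientation": TCP orientation; "wrist_force": force on the tool from outside, world axes, zero at the start; "moment": the same for the moment, N m; "grip_width": opening from 0.0 (shut) to 1.0 (fully open); "gripper_force": force on a finger pad.
Only numpy, scipy, OpenCV 4.12 (cv2) and the standard library are available. Lean on these libraries where they do the work, as an engineer would, in place of code of your own. Each camera call takes 0.05 s, during which the arm holds its last target. There are 200 camera calls.

### The job

Sort the loose repair stock on the shoemaker's bench into the divided trays: both shoe heels (black and tan) into the red tray, both thread spools (orange and green) into the blue tray, and the polish tin into the yellow tray. Every piece gets a bay to itself (either bay of its tray will do) and rests flat on the bay's floor, the same way up as it is now, released. Leave the brown shoe and the glue bottle where they stand.

Things in the scene. Friction and masses are not known exactly. Their poses are not given: they have to be found in the camera images.
- heel_black: Black rubber shoe heel block lying flat, D-shaped from above: 58 mm long (its x), 52 wide (its y), 22 high. Straight sides (y = +-26) run from x = -29 to +3, then a half round of radius 26 to x = +29. Three steel nail heads on top. Origin: underside, centre of the outline; z up. Grip across the straight sides near x = -8. Loose, about 60 g.
- heel_tan: Tan leather shoe heel block lying flat, D-shaped from above: 58 mm long (its x), 52 wide (its y), 22 high. Straight sides (y = +-26) run from x = -29 to +3, then a half round of radius 26 to x = +29. Three steel nail heads on top. Origin: underside, centre of the outline; z up. Grip across the straight sides near x = -8. Loose, about 60 g.
- spool_orange: Spool of orange thread (orange top, white lower flange) standing upright: round, 44 mm diameter (flanges at both ends), 46 high, thread 39 diameter between the flanges. Origin: centre of the underside; z up along its axis. Loose, about 70 g.
- spool_green: Spool of green thread (green top, white lower flange) standing upright: round, 44 mm diameter (flanges at both ends), 46 high, thread 39 diameter between the flanges. Origin: centre of the underside; z up along its axis. Loose, about 70 g.
- polish_tin: Shoe polish tin lying flat: round, steel base 54 mm diameter and 14 high, under a dark red-brown lid 56 diameter and 12 high with a brass-coloured disc; 26 high in all. Origin: centre of the underside; z up. Loose, about 110 g.
- tray_red: Red tray fixed to the bench, 144 (its x) by 172 (its y) by 26 mm high, walls and floor 4 thick. A full-height divider along its x at y = 0 makes two bays, each 136 (x) by 80 (y) inside, centred at y = +42 and -42. Origin: centre of the underside; bay floors at z = +4. Finger room is along the tray's x. For the two heels.
- tray_blue: Blue tray fixed to the bench, 144 (its x) by 172 (its y) by 26 mm high, walls and floor 4 thick. A full-height divider along its x at y = 0 makes two bays, each 136 (x) by 80 (y) inside, centred at y = +42 and -42. Origin: centre of the underside; bay floors at z = +4. Finger room is along the tray's x. For the two spools.
- tray_yellow: Yellow tray fixed to the bench, 144 (its x) by 172 (its y) by 26 mm high, walls and floor 4 thick. A full-height divider along its x at y = 0 makes two bays, each 136 (x) by 80 (y) inside, centred at y = +42 and -42. Origin: centre of the underside; bay floors at z = +4. Finger room is along the tray's x. For the polish tin (either bay).
- shoe: Bystander, to be left alone: loose brown leather slip-on shoe, 229 mm long (its x, toe to +x) by 72 wide (its y) by 86 high. Origin: underside, 5 behind (to -x of) the middle of its length. Standing to the left of the work.
- glue_bottle: Bystander, to be left alone: loose closed amber bottle with black cap, 56 mm diameter, 130 high, standing to the right of the work. Origin: centre of the underside.

How it is judged:
By the outcome, as a careful person would: the job done as asked, in the order asked, and still so for the second after the job is handed in, with the robot touching nothing.
It also fails if it takes over 112 s, if anything falls off the work surface, if the arm or the gripper's body presses on something with over 40 N, if the wrist force passes 120 N, or if a joint passes its speed limit or range.

## Working session

There is one attempt and no reset: what is moved stays moved. The work goes in short steps, Python scripts to look and compute and a tool call to move; the robot and the scene stay as the last step left them, time stands still between calls to the robot, and variables do not carry over. Pictures are saved under pics/ and viewed, at most 14 in all, crops included, and the job is handed in when it is done.

Besides the shell and the picture viewer there is one more tool, called after ">>>" as a command line: name --pt "numbers of a row" for each row, then --argument value for the rest. play_rows: Moves the arm, as the interface text tells. Its arguments: {"type":"object","properties":{"targets":{"type":"array"},"newtons":{"type":"number"}},"required":["targets"]}

```bash
mkdir -p pics; ls
python3 - <<'E'
from cell import *
import cv2,numpy as np
for n in("scene","top"):
    cv2.imwrite(f"pics/{n}0.png",cv2.cvtColor(camera(n),cv2.COLOR_RGB2BGR)); p=camera_params(n); print(n,p)
print(sense())
E
```

```text
pics
scene {'K': array([[382.58563573,   0.        , 258.01008657],
       [  0.        , 382.58563573, 193.62276217],
       [  0.        ,   0.        ,   1.        ]]), 'R': array([[-0.47549886,  0.87969856,  0.00559293],
       [ 0.74026851,  0.4035522 , -0.53772499],
       [-0.47529294, -0.25154735, -0.84310175]]), 't': array([ 0.24430749, -0.3339785 ,  1.45186032])}
top {'K': array([[357.92632793,   0.        , 256.18502717],
       [  0.        , 357.92632793, 190.86323698],
       [  0.        ,   0.        ,   1.        ]]), 'R': array([[-0.00886751, -0.99968413,  0.02351592],
       [-0.99675176,  0.00695411, -0.08023452],
       [ 0.08004564, -0.02415101, -0.99649858]]), 't': array([-0.01279156,  0.51691442,  1.00958036])}
{'clock': 0.1, 'joints': array([ 9.99006543e-01,  2.87111295e-01,  1.57803657e+00, -9.63954008e-06,
        1.27863788e+00, -1.50001890e-01]), 'joint_vel': array([ 0.00177685, -0.00279979, -0.00430213, -0.00032907,  0.00052625,
       -0.00032263]), 'joint_torque': array([ 4.40028061e-04, -4.07298839e+01, -2.93697810e+01, -1.54789850e-04,
        3.43479391e-03,  5.82207562e-06]), 'tcp_pos': array([0.27598465, 0.61533752, 0.23005947]), 'orientation': array([-0.65747762, -3.07123855,  0.00322731]), 'wrist_force': array([-0.17365993, -0.23103069, -0.35498461]), 'moment': array([ 0.02329497,  0.0211038 , -0.03103409]), 'gripper_force': 0.0, 'grip_width': 0.9990185445945061}
```

View pics/top0.png

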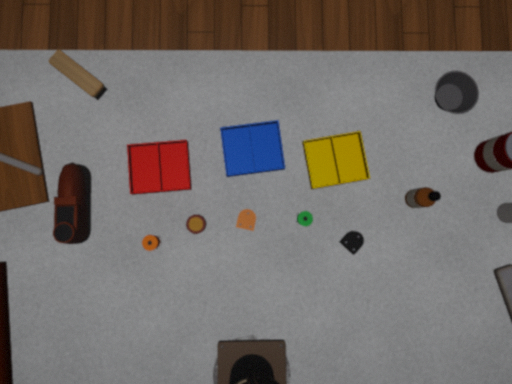

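View pics/scene0.png

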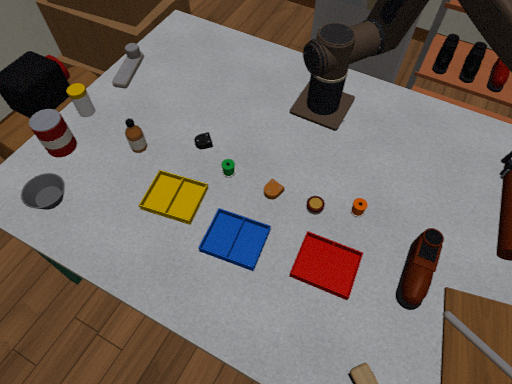

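```bash
cat > h.py <<'E'
from cell import *
import cv2,numpy as np
def ray(n,uv,z):
    p=camera_params(n); uv=np.atleast_2d(uv).astype(float)
    d=np.c_[uv,np.ones(len(uv))]@np.linalg.inv(p["K"]).T@p["R"]; C=-p["R"].T@p["t"]
    return (C+d*((z-C[2])/d[:,2])[:,None])[:,:2]
def proj(n,X):
    p=camera_params(n); q=p["K"]@(p["R"]@np.array(X)+p["t"]); return q[:2]/q[2]
S=8
def big(im): return cv2.resize(im,None,fx=S,fy=S,interpolation=cv2.INTER_CUBIC)
def native(c): return (c.reshape(-1,2)+.5)/S-.5
def masks(im):
    h=cv2.cvtColor(big(im),cv2.COLOR_RGB2HSV); H,s,v=[h[...,i].astype(int) for i in range(3)]
    return dict(red=((H<5)|(H>174))&(s>170)&(v>80),blue=(H>100)&(H<125)&(s>150)&(v>60),yellow=(H>22)&(H<34)&(s>150)&(v>60),
      green=(H>45)&(H<85)&(s>120)&(v>50),orange=(H>=5)&(H<20)&(s>120)&(v>60),black=(v<75),sat=(s>70))
def blobs(m,lo=20,hi=6000):
    cs,_=cv2.findContours(m.astype(np.uint8),cv2.RETR_EXTERNAL,cv2.CHAIN_APPROX_NONE)
    return [c for c in cs if lo*S*S<cv2.contourArea(c)<hi*S*S]
E
python3 - <<'E'
from h import *
for n in("top","scene"):
    im=camera(n); M=masks(im); print(n,"cam",(-camera_params(n)["R"].T@camera_params(n)["t"]).round(3))
    for k in M:
        if k=="sat": continue
        for c in blobs(M[k]):
            z=.026 if k in("red","blue","yellow") else .022
            q=native(c); w=ray(n,q,z); 
            if not(.3<w[:,0].mean()<.9 and abs(w[:,1].mean())<.4):continue
            m=cv2.moments((w*1000).astype(np.float32)); r=cv2.minAreaRect((w*1000).astype(np.float32))
            print(k,q.mean(0).round(1),"A",round(m["m00"]),"cent",np.round([m["m10"]/m["m00"],m["m01"]/m["m00"]],1),"rect",[np.round(x,1) for x in r])
    if n=="top": crop=im[185:265,130:390]
    else: crop=im[120:225,180:380]
    cv2.imwrite(f"pics/{n}crop.png",cv2.cvtColor(cv2.resize(crop,None,fx=3,fy=3,interpolation=cv2.INTER_CUBIC),cv2.COLOR_RGB2BGR))
E
```

```text
top cam [0.434 0.008 1.048]
red [154.  165.7] A 22994 cent [587.7 260.2] rect [array([588.1, 261.8]), array([141.1, 169.5]), np.float64(4.5)]
blue [252.1 148. ] A 23456 cent [641.1  -6.2] rect [array([641.2,  -6.3]), array([142.2, 168.1]), np.float64(7.1)]
yellow [335.6 159.5] A 24179 cent [ 606.3 -248.7] rect [array([ 606.3, -248.6]), array([142.6, 172.8]), np.float64(9.7)]
green [304.6 218.3] A 1337 cent [ 437. -155.] rect [array([ 437. , -154.8]), array([42.1, 40.4]), np.float64(89.0)]
orange [150.1 242.2] A 1580 cent [373.4 284.2] rect [array([372.6, 284.4]), array([46.3, 43.8]), np.float64(72.9)]
orange [196.2 223.3] A 1813 cent [424.3 156.7] rect [array([424.3, 156.7]), array([48.8, 48.1]), np.float64(89.5)]
orange [246.1 220. ] A 2397 cent [435.   12.5] rect [array([437.2,  11.9]), array([49.6, 55.2]), np.float64(77.5)]
black [352.4 241.1] A 2859 cent [ 370.5 -290.7] rect [array([ 372.6, -292.1]), array([55.9, 59.3]), np.float64(46.8)]
scene cam [1.053 0.285 1.043]
red [327.1 264. ] A 24043 cent [590.7 262. ] rect [array([590.7, 262.1]), array([144.5, 169.9]), np.float64(4.7)]
[... 1716 characters left out ...]
]
black [273.8 194.7] A 510 cent [460.4  25. ] rect [array([454.6,  27.8]), array([27.5, 64.7]), np.float64(44.4)]
black [184.2 188.1] A 616 cent [ 558.2 -230.9] rect [array([ 578.7, -241.1]), array([ 64.1, 133.4]), np.float64(65.8)]
black [154.  182.3] A 262 cent [ 600.2 -334.1] rect [array([ 599.7, -334.3]), array([69.7,  5.9]), np.float64(9.9)]
black [169.5 174.9] A 424 cent [ 552.3 -306.7] rect [array([ 553.4, -306.1]), array([11.3, 76.3]), np.float64(9.2)]
black [228.1 171. ] A 746 cent [ 448.8 -146.5] rect [array([ 448.8, -147. ]), array([31.6, 35.9]), np.float64(32.1)]
black [203.4 140.9] A 3507 cent [ 377.9 -290.2] rect [array([ 379.1, -291.7]), array([69.5, 57.4]), np.float64(46.4)]
```

View pics/topcrop.png

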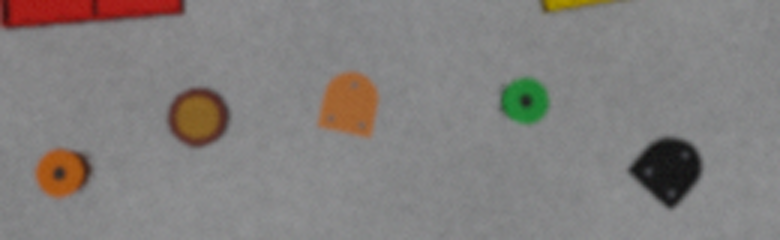

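View pics/scenecrop.png

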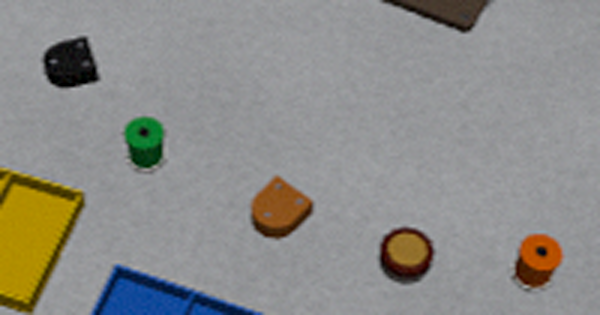

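The top view shows orange spool at (150,242), tin (196,224), tan heel (246,220), green spool (305,218) and black heel (352,242). The red, blue and yellow trays are above them. Both views agree to within about 3 mm.

```bash
cat > plan.py <<'E'
from h import *
from scipy.spatial.transform import Rotation as Ro
import sys
def plan(*wps):
    "wps: (x,y,z mm, yaw of tool y in deg); prints shift/turn from the present pose"
    s=sense(); R0=Ro.from_rotvec(s["orientation"]); p0=s["tcp_pos"]
    print("t",round(s["clock"],2),"tcp",(p0*1000).round(1),"grip",round(s["grip_width"],3),"F",s["wrist_force"].round(1),"q6",round(s["joints"][5],2))
    pp,rp=p0,R0
    for x,y,z,a in wps:
        a=np.radians(a); Y=np.array([np.cos(a),np.sin(a),0]); Z=np.array([0,0,-1.]); R=Ro.from_matrix(np.c_[np.cross(Y,Z),Y,Z])
        p=np.array([x,y,z])/1000
        n=max(np.linalg.norm(p-pp)/.0625,np.degrees((rp.inv()*R).magnitude())/10.7); pp,rp=p,R
        print((R0.inv().apply(p-p0)*100).round(1).tolist(),np.degrees((R0.inv()*R).as_rotvec()).round(1).tolist(),"rows",round(n,1))
if __name__=="__main__": plan(*[tuple(map(float,a.split(","))) for a in sys.argv[1:]])
E
python3 plan.py 600,150,200,46.8 600,-100,150,46.8 378,-301.5,100,46.8 378,-301.5,5,46.8
```

```text
t 0.2 tcp [276.1 615.5 230.4] grip 1.0 F [-0.  -0.3  0.2] q6 -0.15
[-48.6, -29.2, 3.1] [-0.1, 0.0, 19.0] rows 9.1
[-58.8, -52.0, 8.1] [-0.1, 0.0, 19.0] rows 4.1
[-46.8, -79.5, 13.2] [-0.1, 0.0, 19.0] rows 4.9
[-46.8, -79.5, 22.7] [-0.1, 0.0, 19.0] rows 1.5
```

>>> play_rows --pt "-48.6 -29.2 3.1 0 0 19 1" --pt "-48.6 -29.2 3.1 0 0 19 1" --pt "-48.6 -29.2 3.1 0 0 19 1" --pt "-48.6 -29.2 3.1 0 0 19 1" --pt "-48.6 -29.2 3.1 0 0 19 1" --pt "-48.6 -29.2 3.1 0 0 19 1" --pt "-48.6 -29.2 3.1 0 0 19 1" --pt "-48.6 -29.2 3.1 0 0 19 1" --pt "-58.8 -52 8.1 0 0 19 1" --pt "-58.8 -52 8.1 0 0 19 1"

```text
clock: 1.45
tcp_pos: [0.5771, 0.0819, 0.1822]
orientation: [1.156, 2.921, 0.0]
wrist_force: [0.7, -0.1, 0.1]
grip_width: 1.001
gripper_force: 0.0
```

```bash
python3 plan.py 600,-100,150,46.8 366,-290.5,100,46.8 366,-290.5,5,46.8
```

```text
t 1.45 tcp [577.1  81.9 182.2] grip 1.001 F [ 0.7 -0.1  0.1] q6 -0.85
[-14.1, -11.7, 3.2] [0.0, 0.0, 0.0] rows 3.0
[-10.1, -41.6, 8.2] [0.0, 0.0, 0.0] rows 4.9
[-10.1, -41.6, 17.7] [0.0, 0.0, 0.0] rows 1.5
```

>>> play_rows --pt "-14.1 -11.7 3.2 0 0 0 1" --pt "-14.1 -11.7 3.2 0 0 0 1" --pt "-14.1 -11.7 3.2 0 0 0 1" --pt "-10.1 -41.6 8.2 0 0 0 1" --pt "-10.1 -41.6 8.2 0 0 0 1" --pt "-10.1 -41.6 8.2 0 0 0 1" --pt "-10.1 -41.6 8.2 0 0 0 1" --pt "-10.1 -41.6 8.2 0 0 0 1" --pt "-10.1 -41.6 8.2 0 0 0 1" --pt "-10.1 -41.6 8.2 0 0 0 1"

```text
clock: 2.7
tcp_pos: [0.366, -0.2887, 0.1007]
orientation: [1.157, 2.92, 0.0]
wrist_force: [-1.2, 0.4, 0.1]
grip_width: 0.996
gripper_force: 0.0
```

```bash
python3 plan.py 366,-290.5,100,46.8 366,-290.5,5,46.8; python3 -c "
from h import *
im=camera('scene')[85:175,140:260]
cv2.imwrite('pics/a.png',cv2.cvtColor(cv2.resize(im,None,fx=5,fy=5,interpolation=2),4))"
```

```text
t 2.7 tcp [ 366.  -288.7  100.7] grip 0.996 F [-1.2  0.4  0.1] q6 -1.7
[-0.1, -0.1, 0.1] [0.0, 0.0, -0.0] rows 0.0
[-0.1, -0.1, 9.6] [0.0, 0.0, -0.0] rows 1.5
```

View pics/a.png

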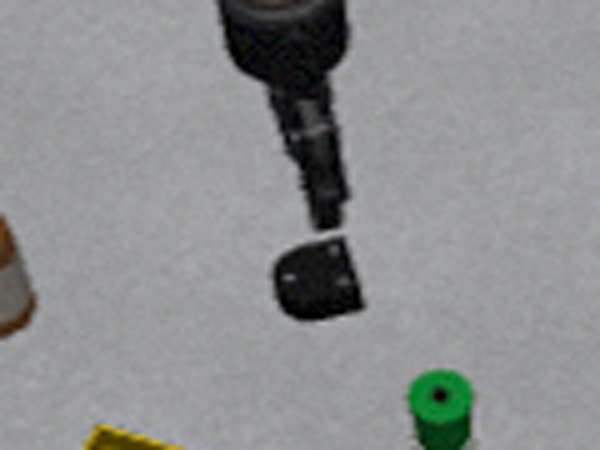

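The gripper lines up with the black heel at about (315,280) in the crop, so I am lowering and closing.

>>> play_rows --pt "0 -0.1 5 0 0 0 1" --pt "0 -0.1 8 0 0 0 1" --pt "0 -0.1 9.6 0 0 0 1" --pt "0 -0.1 9.6 0 0 0 1" --pt "0 -0.1 9.6 0 0 0 0" --pt "0 -0.1 9.6 0 0 0 0" --pt "0 -0.1 9.6 0 0 0 0" --pt "0 -0.1 9.6 0 0 0 0" --pt "0 -0.1 9.6 0 0 0 0" --pt "0 -0.1 9.6 0 0 0 0" --newtons 40

```text
clock: 4.0
tcp_pos: [0.3663, -0.2905, 0.0061]
orientation: [1.155, 2.919, -0.002]
wrist_force: [1.4, 1.1, 5.8]
grip_width: 0.596
gripper_force: 43.4
```

```bash
python3 plan.py 366,-290.5,120,46.8 600,-100,120,4.6 593,227.6,120,4.6 593,227.6,10,4.6; python3 -c "
from h import *
im=camera('scene')[85:175,140:260]
cv2.imwrite('pics/b.png',cv2.cvtColor(cv2.resize(im,None,fx=5,fy=5,interpolation=2),4))"
```

```text
t 4.0 tcp [ 366.3 -290.5    6.1] grip 0.596 F [1.4 1.1 5.8] q6 -1.71
[-0.0, -0.0, -11.4] [-0.0, 0.2, 0.0] rows 1.8
[-4.0, 29.9, -11.4] [0.1, 0.2, 42.2] rows 4.8
[18.9, 53.3, -11.5] [0.1, 0.2, 42.2] rows 5.2
[18.9, 53.3, -0.5] [0.1, 0.2, 42.2] rows 1.8
```

View pics/b.png

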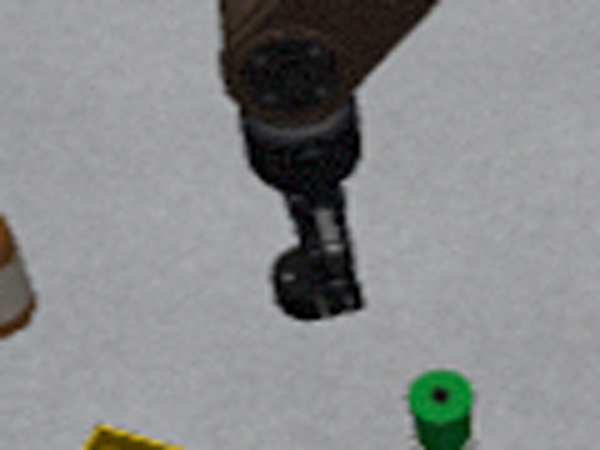

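>>> play_rows --pt "0 0 -3 0 0 0 0" --pt "0 0 -8 0 0 0 0" --pt "0 0 -11.4 0 0 0 0" --pt "-4 29.9 -11.4 0 0 42.2 0" --pt "-4 29.9 -11.4 0 0 42.2 0" --pt "-4 29.9 -11.4 0 0 42.2 0" --pt "-4 29.9 -11.4 0 0 42.2 0" --pt "-4 29.9 -11.4 0 0 42.2 0" --pt "18.9 53.3 -11.4 0 0 42.2 0" --pt "18.9 53.3 -11.4 0 0 42.2 0"

```text
clock: 5.3
tcp_pos: [0.5878, 0.0166, 0.118]
orientation: [-2.13, -2.308, 0.001]
wrist_force: [-0.0, 1.0, -1.1]
grip_width: 0.601
gripper_force: 42.6
```

>>> play_rows --pt "0 0 0 0 0 0 0" --pt "0 0 0 0 0 0 0"

```text
clock: 5.55
tcp_pos: [0.5875, 0.0147, 0.1184]
orientation: [2.129, 2.31, -0.001]
wrist_force: [0.1, -0.7, -0.4]
grip_width: 0.601
gripper_force: 42.7
```

```bash
python3 plan.py 593,227.6,120,4.6 593,227.6,10,4.6
```

```text
t 5.55 tcp [587.5  14.7 118.4] grip 0.601 F [ 0.1 -0.7 -0.4] q6 -0.23
[21.2, 2.3, -0.2] [-0.0, 0.0, 0.1] rows 3.4
[21.2, 2.3, 10.8] [-0.0, 0.0, 0.1] rows 1.8
```

>>> play_rows --pt "21.2 2.3 0 0 0 0 0" --pt "21.2 2.3 0 0 0 0 0" --pt "21.2 2.3 0 0 0 0 0" --pt "21.2 2.3 0 0 0 0 0" --pt "21.2 2.3 0 0 0 0 0" --pt "21.2 2.3 0 0 0 0 0"

```text
clock: 6.3
tcp_pos: [0.594, 0.2261, 0.1184]
orientation: [2.132, 2.307, -0.001]
wrist_force: [-0.4, -0.2, 0.4]
grip_width: 0.592
gripper_force: 42.6
```

```bash
python3 plan.py 593,227.6,120,4.6 593,227.6,10.5,4.6; python3 -c "
from h import *
im=camera('scene')[150:310,230:390]
cv2.imwrite('pics/c.png',cv2.cvtColor(cv2.resize(im,None,fx=3.7,fy=3.7,interpolation=2),4))"
```

```text
t 6.3 tcp [594.  226.1 118.4] grip 0.592 F [-0.4 -0.2  0.4] q6 0.13
[0.2, -0.1, -0.2] [-0.0, 0.0, -0.1] rows 0.0
[0.2, -0.1, 10.8] [-0.0, 0.0, -0.1] rows 1.8
```

View pics/c.png

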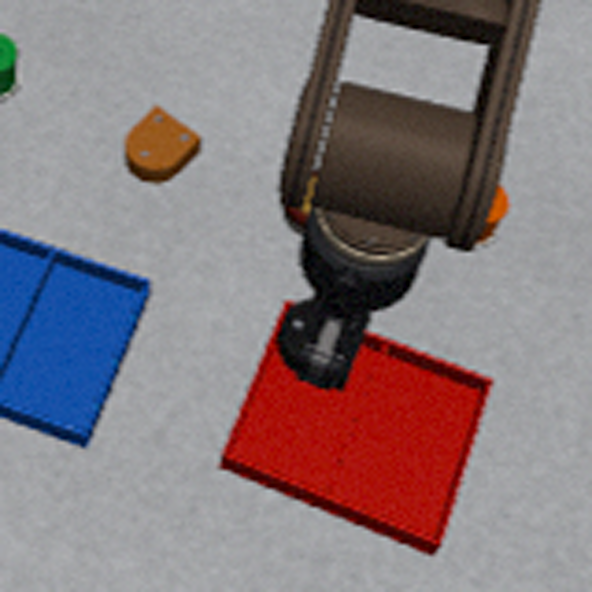

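The heel is held over the near-centre red bay, so I am lowering and releasing.

>>> play_rows --pt "0.2 -0.1 5 0 0 0 0" --pt "0.2 -0.1 9 0 0 0 0" --pt "0.2 -0.1 10.3 0 0 0 0" --pt "0.2 -0.1 10.9 0 0 0 0" --pt "0.2 -0.1 10.9 0 0 0 0" --pt "0.2 -0.1 10.9 0 0 0 0.8" --pt "0.2 -0.1 10.9 0 0 0 0.8" --pt "0.2 -0.1 10.9 0 0 0 0.8"

```text
clock: 7.35
tcp_pos: [0.5928, 0.2301, 0.0101]
orientation: [2.129, 2.309, 0.001]
wrist_force: [0.1, -0.2, 0.1]
grip_width: 0.798
gripper_force: 0.0
```

```bash
python3 plan.py 593,227.6,120,4.6 429,12.6,120,77.5 429,12.6,5,77.5
```

```text
t 7.35 tcp [592.8 230.1  10.1] grip 0.798 F [ 0.1 -0.2  0.1] q6 0.13
[-0.2, 0.0, -11.0] [0.1, -0.0, 0.0] rows 1.8
[-20.4, -18.1, -11.0] [0.1, 0.0, -72.9] rows 6.8
[-20.4, -18.1, 0.5] [0.1, 0.0, -72.9] rows 1.8
```

>>> play_rows --pt "-0.2 0 -5 0 0 0 0.8" --pt "-0.2 0 -11 0 0 0 1" --pt "-20.4 -17.9 -11 0 0 -72.9 1" --pt "-20.4 -17.9 -11 0 0 -72.9 1" --pt "-20.4 -17.9 -11 0 0 -72.9 1" --pt "-20.4 -17.9 -11 0 0 -72.9 1" --pt "-20.4 -17.9 -11 0 0 -72.9 1" --pt "-20.4 -17.9 -11 0 0 -72.9 1" --pt "-20.4 -17.9 -11 0 0 -72.9 1" --pt "-20.4 -17.9 -11 0 0 -72.9 1"

```text
clock: 8.6
tcp_pos: [0.4305, 0.0121, 0.1198]
orientation: [0.344, 3.122, -0.0]
wrist_force: [0.7, -0.5, -0.2]
grip_width: 1.0
gripper_force: 0.0
```

>>> play_rows --pt "0 0 2 0 0 0 1" --pt "0 0 2 0 0 0 1"

```text
clock: 8.85
tcp_pos: [0.4292, 0.0126, 0.0983]
orientation: [-0.344, -3.119, -0.001]
wrist_force: [0.2, 0.8, 0.2]
grip_width: 1.001
gripper_force: 0.0
```

```bash
python3 plan.py 431,12.2,100,77.5 431,12.2,5,77.5; python3 -c "
from h import *
M=masks(camera('top'))
for c in blobs(M['red']): print(ray('top',native(c).mean(0),.026))
im=camera('scene')[150:310,230:390]
cv2.imwrite('pics/d.png',cv2.cvtColor(cv2.resize(im,None,fx=3.7,fy=3.7,interpolation=2),4))"
```

```text
t 8.85 tcp [429.2  12.6  98.3] grip 1.001 F [0.2 0.8 0.2] q6 -1.56
[-0.2, 0.0, -0.2] [-0.0, -0.2, -0.1] rows 0.0
[-0.2, 0.0, 9.3] [-0.0, -0.2, -0.1] rows 1.5
[[0.58732534 0.26204815]]
```

View pics/d.png

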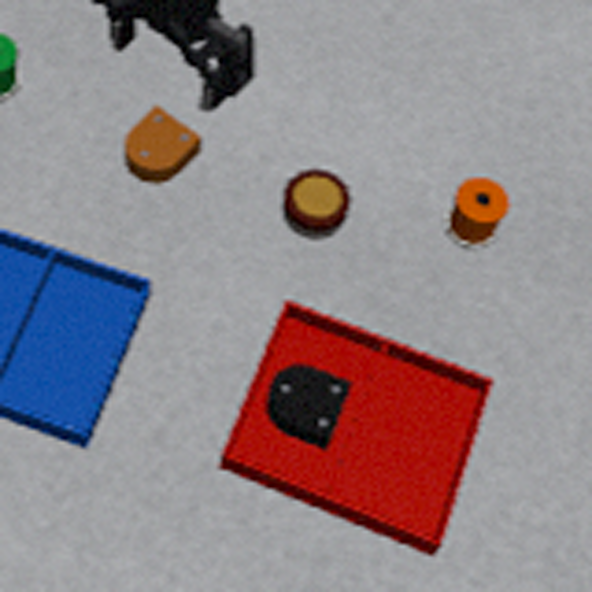

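The black heel lies flat inside its red bay at crop (305,405), clear of the divider. The gripper stands over the tan heel.

>>> play_rows --pt "-0.2 0 5 0 0 0 1" --pt "-0.2 0 8 0 0 0 1" --pt "-0.2 0 9.3 0 0 0 1" --pt "-0.2 0 9.3 0 0 0 1" --pt "-0.2 0 9.3 0 0 0 0" --pt "-0.2 0 9.3 0 0 0 0" --pt "-0.2 0 9.3 0 0 0 0" --pt "-0.2 0 9.3 0 0 0 0" --pt "-0.2 0 9.3 0 0 0 0" --pt "-0.2 0 9.3 0 0 0 0"

```text
clock: 10.2
tcp_pos: [0.4339, 0.0115, 0.0081]
orientation: [0.341, 3.12, -0.0]
wrist_force: [-0.3, 0.1, 6.4]
grip_width: 0.593
gripper_force: 42.5
```

```bash
python3 plan.py 431,12.2,120,77.5 585,309,120,4.6 585,309,11,4.6
```

```text
t 10.2 tcp [433.9  11.5   8.1] grip 0.593 F [-0.3  0.1  6.4] q6 -1.56
[0.3, 0.0, -11.2] [0.0, 0.2, 0.0] rows 1.8
[-8.4, 32.3, -11.2] [0.1, 0.1, 72.9] rows 6.8
[-8.3, 32.3, -0.3] [0.1, 0.1, 72.9] rows 1.7
```

>>> play_rows --pt "0 0 -3 0 0 0 0" --pt "0 0 -8 0 0 0 0" --pt "0 0 -11.2 0 0 0 0" --pt "-8.5 32 -11.2 0 0 72.9 0" --pt "-8.5 32 -11.2 0 0 72.9 0" --pt "-8.5 32 -11.2 0 0 72.9 0" --pt "-8.5 32 -11.2 0 0 72.9 0" --pt "-8.5 32 -11.2 0 0 72.9 0" --pt "-8.5 32 -11.2 0 0 72.9 0" --pt "-8.5 32 -11.2 0 0 72.9 0"

```text
clock: 11.45
tcp_pos: [0.585, 0.3085, 0.1182]
orientation: [2.107, 2.33, 0.001]
wrist_force: [-0.5, 0.5, -0.8]
grip_width: 0.594
gripper_force: 42.2
```

>>> play_rows --pt "0 0 0 0 0 0 0" --pt "0 0 0 0 0 0 0" --pt "0 0 0 0 0 0 0"

```text
clock: 11.82
tcp_pos: [0.5844, 0.3053, 0.1186]
orientation: [-2.103, -2.334, 0.0]
wrist_force: [0.3, 0.2, -1.2]
grip_width: 0.6
gripper_force: 42.2
```

```bash
python3 plan.py 585,306.5,40,4.6 585,306.5,12,4.6
```

```text
t 11.82 tcp [584.4 305.3 118.6] grip 0.6 F [ 0.3  0.2 -1.2] q6 0.22
[0.1, 0.1, 7.9] [-0.0, 0.0, 1.4] rows 1.3
[0.1, 0.1, 10.7] [-0.0, 0.0, 1.4] rows 0.4
```

>>> play_rows --pt "0.1 0.1 5 0 0 1.4 0" --pt "0.1 0.1 9 0 0 1.4 0" --pt "0.1 0.1 10.2 0 0 1.4 0" --pt "0.1 0.1 10.7 0 0 1.4 0" --pt "0.1 0.1 10.7 0 0 1.4 0" --pt "0.1 0.1 10.7 0 0 1.4 0.8" --pt "0.1 0.1 10.7 0 0 1.4 0.8" --pt "0.1 0.1 10.7 0 0 1.4 0.8" --pt "0.1 0.1 4 0 0 1.4 1" --pt "0.1 0.1 -1 0 0 1.4 1"

```text
clock: 13.08
tcp_pos: [0.5852, 0.3069, 0.1296]
orientation: [-2.132, -2.307, 0.001]
wrist_force: [1.1, -0.5, -0.3]
grip_width: 0.997
gripper_force: 0.0
```

```bash
python3 plan.py 373,279,120,7.2 373,279,100,7.2 373,279,12,7.2;python3 -c "
from h import *
im=camera('scene')[150:310,230:390]
cv2.imwrite('pics/e.png',cv2.cvtColor(cv2.resize(im,None,fx=3.7,fy=3.7,interpolation=2),4))"
```

```text
t 13.07 tcp [585.2 306.9 129.6] grip 0.997 F [ 1.1 -0.5 -0.3] q6 0.25
[-1.1, -21.4, 1.0] [-0.0, 0.0, -2.7] rows 3.4
[-1.1, -21.4, 3.0] [-0.0, 0.0, -2.7] rows 0.3
[-1.1, -21.4, 11.8] [-0.0, 0.0, -2.7] rows 1.4
```

View pics/e.png

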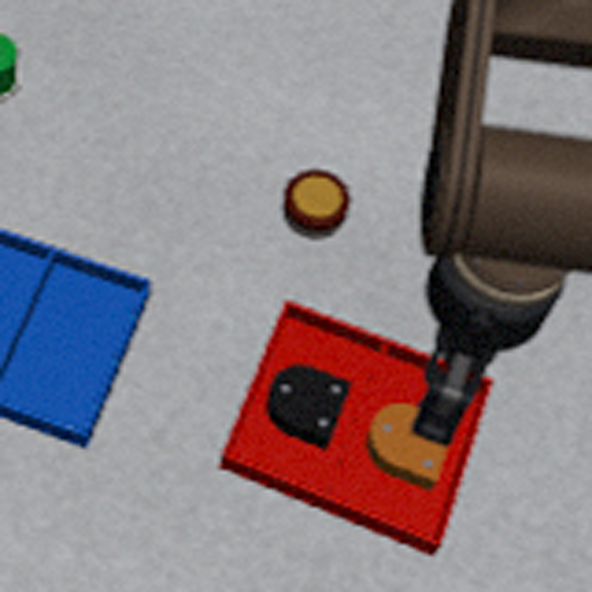

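The tan heel is in the other red bay at crop (410,440). Next is the orange spool.

>>> play_rows --pt "-1.1 -21.4 1 0 0 -2.7 1" --pt "-1.1 -21.4 1 0 0 -2.7 1" --pt "-1.1 -21.4 1 0 0 -2.7 1" --pt "-1.1 -21.4 1 0 0 -2.7 1" --pt "-1.1 -21.4 1 0 0 -2.7 1" --pt "-1.1 -21.4 1 0 0 -2.7 1"

```text
clock: 13.88
tcp_pos: [0.3742, 0.2794, 0.1193]
orientation: [2.076, 2.356, 0.003]
wrist_force: [1.3, 0.2, 0.8]
grip_width: 1.0
gripper_force: 0.0
```

```bash
python3 plan.py 373,279,120,7.2 373,279,11,7.2;python3 -c "
from h import *
im=camera('scene')[130:290,270:430]
cv2.imwrite('pics/f.png',cv2.cvtColor(cv2.resize(im,None,fx=3.7,fy=3.7,interpolation=2),4))"
```

```text
t 13.88 tcp [374.2 279.4 119.3] grip 1.0 F [1.3 0.2 0.8] q6 0.3
[-0.0, -0.1, -0.1] [0.1, -0.0, 0.0] rows 0.0
[-0.0, -0.2, 10.8] [0.1, -0.0, 0.0] rows 1.7
```

View pics/f.png

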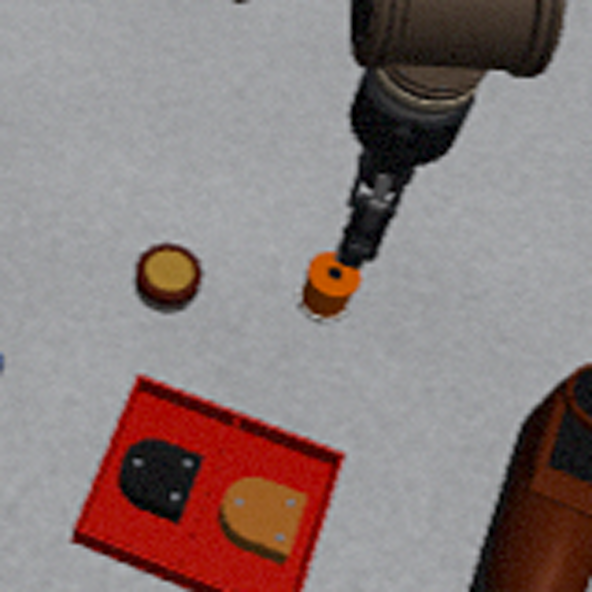

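Both heels look well placed. The gripper is above the orange spool at crop (330,285).

>>> play_rows --pt "0 -0.1 5 0 0 0 1" --pt "0 -0.1 9 0 0 0 1" --pt "0 -0.1 10.8 0 0 0 1" --pt "0 -0.1 10.8 0 0 0 1" --pt "0 -0.1 10.8 0 0 0 0" --pt "0 -0.1 10.8 0 0 0 0" --pt "0 -0.1 10.8 0 0 0 0" --pt "0 -0.1 10.8 0 0 0 0" --pt "0 -0.1 10.8 0 0 0 0" --pt "0 -0.1 10.8 0 0 0 0"

```text
clock: 15.18
tcp_pos: [0.3732, 0.2795, 0.012]
orientation: [2.076, 2.356, 0.004]
wrist_force: [-0.4, -1.6, 6.6]
grip_width: 0.5
gripper_force: 39.8
```

```bash
python3 plan.py 373,279,130,7.2 500,150,130,7.2 636.7,36,130,7.2 636.7,36,17,7.2;python3 -c "
from h import *
im=camera('scene')[130:290,270:430]
cv2.imwrite('pics/g.png',cv2.cvtColor(cv2.resize(im,None,fx=3.7,fy=3.7,interpolation=2),4))"
```

```text
t 15.18 tcp [373.2 279.5  12. ] grip 0.5 F [-0.4 -1.6  6.6] q6 0.3
[-0.0, 0.0, -11.8] [0.2, -0.0, 0.0] rows 1.9
[-14.4, 11.0, -11.8] [0.2, -0.0, 0.0] rows 2.9
[-27.5, 23.1, -11.7] [0.2, -0.0, 0.0] rows 2.8
[-27.5, 23.1, -0.4] [0.2, -0.0, 0.0] rows 1.8
```

View pics/g.png

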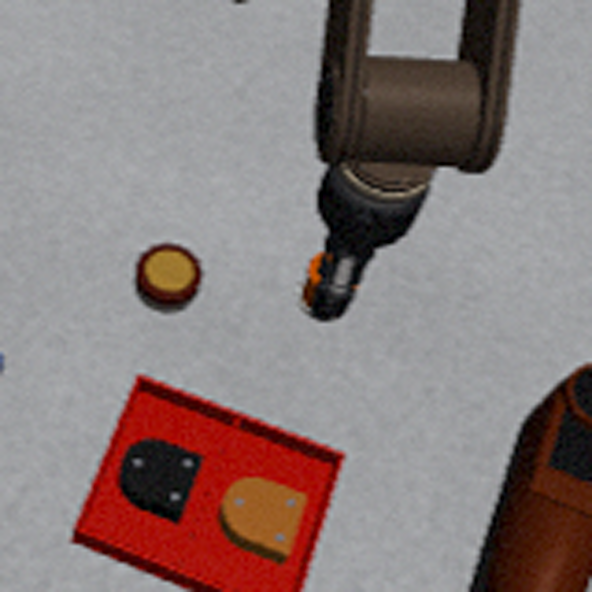

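The orange spool sits between the pads at crop (325,285), and the 0.5 opening matches 44 mm.

>>> play_rows --pt "0 0 -4 0 0 0 0" --pt "0 0 -9 0 0 0 0" --pt "0 0 -11.8 0 0 0 0" --pt "-27.5 23.1 -11.7 0 0 0 0" --pt "-27.5 23.1 -11.7 0 0 0 0" --pt "-27.5 23.1 -11.7 0 0 0 0" --pt "-27.5 23.1 -11.7 0 0 0 0" --pt "-27.5 23.1 -11.7 0 0 0 0" --pt "-27.5 23.1 -11.7 0 0 0 0" --pt "-27.5 23.1 -11.7 0 0 0 0"

```text
clock: 16.48
tcp_pos: [0.6374, 0.0326, 0.1272]
orientation: [2.081, 2.353, 0.0]
wrist_force: [0.2, -0.1, -1.1]
grip_width: 0.496
gripper_force: 40.8
```

>>> play_rows --pt "0 0 0 0 0 0 0" --pt "0 0 0 0 0 0 0"

```text
clock: 16.73
tcp_pos: [0.6345, 0.0364, 0.1272]
orientation: [-2.075, -2.358, 0.001]
wrist_force: [0.3, -0.2, -0.5]
grip_width: 0.493
gripper_force: 40.8
```

```bash
python3 plan.py 636.7,36,50,7.2 636.7,36,16,7.2
```

```text
t 16.73 tcp [634.5  36.4 127.2] grip 0.493 F [ 0.3 -0.2 -0.5] q6 -0.23
[-0.1, 0.2, 7.7] [-0.1, -0.0, 0.1] rows 1.2
[-0.1, 0.2, 11.1] [-0.1, -0.0, 0.1] rows 0.5
```

>>> play_rows --pt "0 0.1 5 0 0 0 0" --pt "0 0.1 9 0 0 0 0" --pt "0 0.1 10.6 0 0 0 0" --pt "0 0.1 11.1 0 0 0 0" --pt "0 0.1 11.1 0 0 0 0" --pt "0 0.1 11.1 0 0 0 0.8" --pt "0 0.1 11.1 0 0 0 0.8" --pt "0 0.1 11.1 0 0 0 0.8" --pt "0 0.1 5 0 0 0 0.9" --pt "0 0.1 0 0 0 0 1"

```text
clock: 17.98
tcp_pos: [0.6368, 0.0352, 0.129]
orientation: [2.077, 2.357, 0.0]
wrist_force: [0.8, 0.9, 0.1]
grip_width: 1.0
gripper_force: 0.0
```

>>> play_rows --pt "0 0 0 0 0 0 1"

```text
clock: 18.1
tcp_pos: [0.6406, 0.0349, 0.1343]
orientation: [2.07, 2.35, 0.011]
wrist_force: [0.7, 0.1, 0.4]
grip_width: 0.999
gripper_force: 0.0
```

```bash
python3 plan.py 437,-153,120,7.2 437,-153,11,7.2
```

```text
t 18.1 tcp [640.6  34.9 134.3] grip 0.999 F [0.7 0.1 0.4] q6 -0.23
[-16.1, -22.6, 1.2] [0.7, 0.2, 0.0] rows 4.4
[-16.0, -22.7, 12.1] [0.7, 0.2, 0.0] rows 1.7
```

>>> play_rows --pt "-16.1 -22.3 0.8 0 0 0 1" --pt "-16.1 -22.3 0.8 0 0 0 1" --pt "-16.1 -22.3 0.8 0 0 0 1" --pt "-16.1 -22.3 0.8 0 0 0 1" --pt "-16.1 -22.3 0.8 0 0 0 1" --pt "-16.1 -22.3 0.8 0 0 0 1" --pt "-16.1 -22.3 0.8 0 0 0 1" --pt "-16.1 -22.3 0.8 0 0 0 1"

```text
clock: 19.1
tcp_pos: [0.4364, -0.1518, 0.1194]
orientation: [-2.075, -2.358, -0.0]
wrist_force: [-0.7, 0.0, -0.8]
grip_width: 0.998
gripper_force: 0.0
```

```bash
python3 plan.py 437,-153,120,7.2 437,-153,11,7.2;python3 -c "
from h import *
im=camera('scene')[110:270,170:330]
cv2.imwrite('pics/i.png',cv2.cvtColor(cv2.resize(im,None,fx=3.7,fy=3.7,interpolation=2),4))"
```

```text
t 19.1 tcp [ 436.4 -151.8  119.4] grip 0.998 F [-0.7  0.  -0.8] q6 -0.68
[-0.1, 0.0, -0.1] [-0.0, -0.0, 0.1] rows 0.0
[-0.1, 0.0, 10.8] [-0.0, -0.0, 0.1] rows 1.7
```

View pics/i.png

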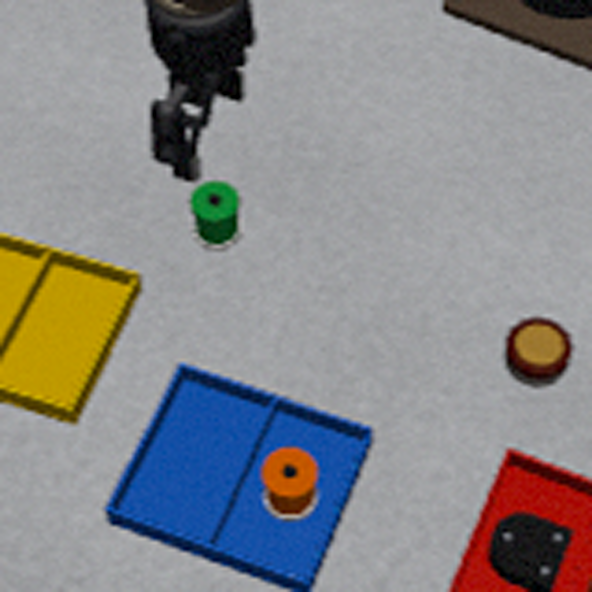

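The orange spool stands in the right-hand blue bay at crop (290,480). The green spool at (215,212) is next.

>>> play_rows --pt "-0.1 0 5 0 0 0 1" --pt "-0.1 0 9 0 0 0 1" --pt "-0.1 0 10.8 0 0 0 1" --pt "-0.1 0 10.8 0 0 0 1" --pt "-0.1 0 10.8 0 0 0 0" --pt "-0.1 0 10.8 0 0 0 0" --pt "-0.1 0 10.8 0 0 0 0" --pt "-0.1 0 10.8 0 0 0 0" --pt "-0.1 0 10.8 0 0 0 0" --pt "-0.1 0 10.8 0 0 0 0"

```text
clock: 20.4
tcp_pos: [0.4369, -0.1539, 0.013]
orientation: [2.076, 2.355, 0.001]
wrist_force: [-0.4, 1.3, 5.2]
grip_width: 0.496
gripper_force: 39.8
```

```bash
python3 plan.py 437,-153,130,7.2 647.3,-48,130,7.2 647.3,-48,16,7.2
```

```text
t 20.4 tcp [ 436.9 -153.9   13. ] grip 0.496 F [-0.4  1.3  5.2] q6 -0.68
[0.1, 0.0, -11.7] [0.1, 0.1, 0.0] rows 1.9
[7.8, 22.2, -11.7] [0.1, 0.1, 0.0] rows 3.8
[7.9, 22.2, -0.3] [0.1, 0.1, 0.0] rows 1.8
```

>>> play_rows --pt "0 0 -4 0 0 0 0" --pt "0 0 -9 0 0 0 0" --pt "0 0 -11.7 0 0 0 0" --pt "7.8 22.2 -11.7 0 0 0 0" --pt "7.8 22.2 -11.7 0 0 0 0" --pt "7.8 22.2 -11.7 0 0 0 0" --pt "7.8 22.2 -11.7 0 0 0 0" --pt "7.8 22.2 -11.7 0 0 0 0" --pt "7.8 22.2 -11.7 0 0 0 0" --pt "7.8 22.2 -11.7 0 0 0 0"

```text
clock: 21.65
tcp_pos: [0.6452, -0.0487, 0.1284]
orientation: [-2.078, -2.356, 0.001]
wrist_force: [-0.2, -0.5, 0.4]
grip_width: 0.493
gripper_force: 40.9
```

>>> play_rows --pt "0 0 0 0 0 0 0" --pt "0 0 0 0 0 0 0"

```text
clock: 21.9
tcp_pos: [0.6459, -0.0486, 0.1289]
orientation: [2.078, 2.356, 0.0]
wrist_force: [0.5, 0.2, -0.9]
grip_width: 0.494
gripper_force: 40.9
```

```bash
python3 plan.py 647.3,-48,50,7.2 647.3,-48,16,7.2
```

```text
t 21.9 tcp [645.9 -48.6 128.9] grip 0.494 F [ 0.5  0.2 -0.9] q6 -0.36
[0.0, 0.1, 7.9] [0.0, 0.0, -0.0] rows 1.3
[0.0, 0.1, 11.3] [0.0, 0.0, -0.0] rows 0.5
```

>>> play_rows --pt "0 0.1 5 0 0 0 0" --pt "0 0.1 9 0 0 0 0" --pt "0 0.1 10.6 0 0 0 0" --pt "0 0.1 11.2 0 0 0 0" --pt "0 0.1 11.2 0 0 0 0" --pt "0 0.1 11.2 0 0 0 0.8" --pt "0 0.1 11.2 0 0 0 0.8" --pt "0 0.1 11.2 0 0 0 0.8" --pt "0 0.1 5 0 0 0 0.9" --pt "0 0.1 0 0 0 0 1"

```text
clock: 23.15
tcp_pos: [0.6473, -0.048, 0.13]
orientation: [2.077, 2.357, 0.0]
wrist_force: [0.4, -0.4, 0.8]
grip_width: 0.998
gripper_force: 0.0
```

>>> play_rows --pt "0 0 0 0 0 0 1" --pt "0 0 0 0 0 0 1" --pt "0 0 0 0 0 0 1"

```text
clock: 23.52
tcp_pos: [0.6459, -0.0477, 0.1262]
orientation: [-2.075, -2.354, 0.003]
wrist_force: [-0.4, -0.2, -0.1]
grip_width: 0.999
gripper_force: 0.0
```

```bash
python3 plan.py 424.6,155.6,120,9.7
```

```text
t 23.52 tcp [645.9 -47.7 126.2] grip 0.999 F [-0.4 -0.2 -0.1] q6 -0.36
[23.0, -19.4, 0.7] [-0.2, -0.1, -2.5] rows 4.8
```

>>> play_rows --pt "23 -19.4 0.7 0 0 -2.5 1" --pt "23 -19.4 0.7 0 0 -2.5 1" --pt "23 -19.4 0.7 0 0 -2.5 1" --pt "23 -19.4 0.7 0 0 -2.5 1" --pt "23 -19.4 0.7 0 0 -2.5 1" --pt "23 -19.4 0.7 0 0 -2.5 1" --pt "23 -19.4 0.7 0 0 -2.5 1" --pt "23 -19.4 0.7 0 0 -2.5 1"

```text
clock: 24.52
tcp_pos: [0.4267, 0.1551, 0.1214]
orientation: [2.027, 2.4, -0.0]
wrist_force: [0.1, 0.0, -0.8]
grip_width: 1.002
gripper_force: 0.0
```

```bash
python3 plan.py 424.6,155.6,120,9.7 424.6,155.6,5,9.7
```

```text
t 24.52 tcp [426.7 155.1 121.4] grip 1.002 F [ 0.1  0.  -0.8] q6 -0.04
[0.1, -0.2, 0.1] [-0.0, 0.0, -0.0] rows 0.0
[0.1, -0.2, 11.6] [-0.0, 0.0, -0.0] rows 1.8
```

>>> play_rows --pt "0.1 -0.1 5 0 0 0 1" --pt "0.1 -0.1 9 0 0 0 1" --pt "0.1 -0.1 11.6 0 0 0 1" --pt "0.1 -0.1 11.6 0 0 0 1" --pt "0.1 -0.1 11.6 0 0 0 0" --pt "0.1 -0.1 11.6 0 0 0 0" --pt "0.1 -0.1 11.6 0 0 0 0" --pt "0.1 -0.1 11.6 0 0 0 0" --pt "0.1 -0.1 11.6 0 0 0 0" --pt "0.1 -0.1 11.6 0 0 0 0"

```text
clock: 25.78
tcp_pos: [0.4266, 0.1567, 0.0075]
orientation: [2.023, 2.4, 0.004]
wrist_force: [-0.5, -0.9, 5.3]
grip_width: 0.633
gripper_force: 42.7
```

```bash
python3 plan.py 424.6,155.6,130,9.7 520,0,130,9.7 600,-208,130,9.7;python3 -c "
from h import *
im=camera('scene')[130:290,170:330]
cv2.imwrite('pics/j.png',cv2.cvtColor(cv2.resize(im,None,fx=3.7,fy=3.7,interpolation=2),4))"
```

```text
t 25.77 tcp [426.6 156.7   7.5] grip 0.633 F [-0.5 -0.9  5.3] q6 -0.04
[-0.1, -0.2, -12.3] [0.2, 0.0, 0.0] rows 2.0
[-17.0, 6.6, -12.2] [0.2, 0.0, 0.0] rows 2.9
[-38.9, 11.0, -12.2] [0.2, 0.0, 0.0] rows 3.6
```

View pics/j.png

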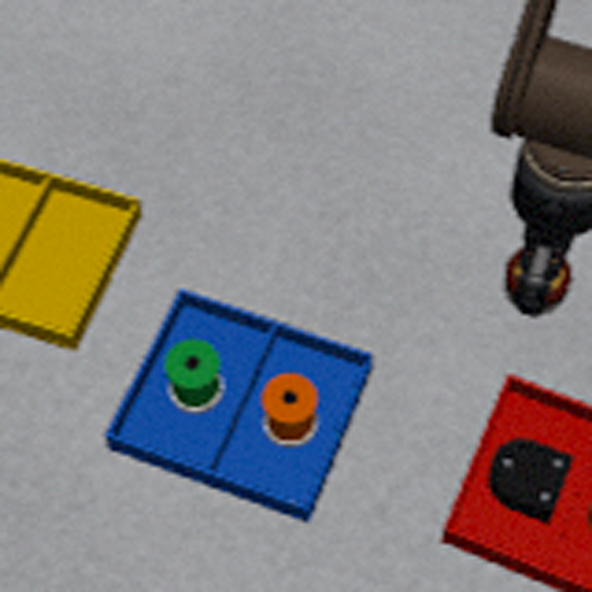

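Both spools stand in the blue bays at crop (193,370) and (290,405). The tin is gripped at (537,280).

>>> play_rows --pt "0 0 -4 0 0 0 0" --pt "0 0 -9 0 0 0 0" --pt "0 0 -12.2 0 0 0 0" --pt "-38.9 11 -12.2 0 0 0 0" --pt "-38.9 11 -12.2 0 0 0 0" --pt "-38.9 11 -12.2 0 0 0 0" --pt "-38.9 11 -12.2 0 0 0 0" --pt "-38.9 11 -12.2 0 0 0 0" --pt "-38.9 11 -12.2 0 0 0 0" --pt "-38.9 11 -12.2 0 0 0 0"

```text
clock: 27.08
tcp_pos: [0.5996, -0.2114, 0.1276]
orientation: [2.027, 2.398, 0.0]
wrist_force: [0.6, 0.9, -1.4]
grip_width: 0.635
gripper_force: 42.9
```

>>> play_rows --pt "0 0 0 0 0 0 0" --pt "0 0 0 0 0 0 0" --pt "0 0 0 0 0 0 0"

```text
clock: 27.45
tcp_pos: [0.5983, -0.2067, 0.1274]
orientation: [-2.023, -2.403, 0.0]
wrist_force: [0.2, 0.3, -1.1]
grip_width: 0.632
gripper_force: 42.9
```

```bash
python3 plan.py 600,-208,50,9.7 600,-208,11.5,9.7
```

```text
t 27.45 tcp [ 598.3 -206.7  127.4] grip 0.632 F [ 0.2  0.3 -1.1] q6 -0.66
[-0.2, 0.1, 7.7] [-0.0, -0.0, 0.1] rows 1.2
[-0.2, 0.2, 11.6] [-0.0, -0.0, 0.1] rows 0.6
```

>>> play_rows --pt "-0.1 0.1 5 0 0 0 0" --pt "-0.1 0.1 9 0 0 0 0" --pt "-0.1 0.1 11 0 0 0 0" --pt "-0.1 0.1 11.6 0 0 0 0" --pt "-0.1 0.1 11.6 0 0 0 0" --pt "-0.1 0.1 11.6 0 0 0 0.8" --pt "-0.1 0.1 11.6 0 0 0 0.8" --pt "-0.1 0.1 11.6 0 0 0 0.8" --pt "-0.1 0.1 5 0 0 0 0.9" --pt "-0.1 0.1 -8 0 0 0 1"

```text
clock: 28.7
tcp_pos: [0.5993, -0.2088, 0.1369]
orientation: [-2.024, -2.4, 0.001]
wrist_force: [1.7, -1.1, 0.8]
grip_width: 0.999
gripper_force: 0.0
```

>>> play_rows --pt "0 0 -8 0 0 0 1" --pt "0 0 -8 0 0 0 1" --pt "-8 -13 -8 0 0 0 1" --pt "-8 -13 -8 0 0 0 1" --pt "-8 -13 -8 0 0 0 1" --pt "-8 -13 -8 0 0 0 1" --pt "-8 -13 -8 0 0 0 1"

```text
clock: 29.58
tcp_pos: [0.4855, -0.3094, 0.2158]
orientation: [-2.024, -2.401, -0.001]
wrist_force: [0.4, 0.4, 0.2]
grip_width: 1.002
gripper_force: 0.0
```

```bash
python3 plan.py; python3 -c "
from h import *
a=camera('scene')[110:300,100:450]; b=camera('top')[110:260,40:440]
f=lambda i,s:cv2.resize(i,None,fx=s,fy=s,interpolation=2)
a=f(a,1.6); b=f(b,1.6); o=np.zeros((len(a)+len(b),800,3),np.uint8); o[:len(a),:a.shape[1]]=a; o[len(a):,:b.shape[1]]=b
cv2.imwrite('pics/k.png',cv2.cvtColor(o,4))"
```

```text
t 29.57 tcp [ 485.5 -309.4  215.8] grip 1.002 F [0.4 0.4 0.2] q6 -0.91
```

View pics/k.png

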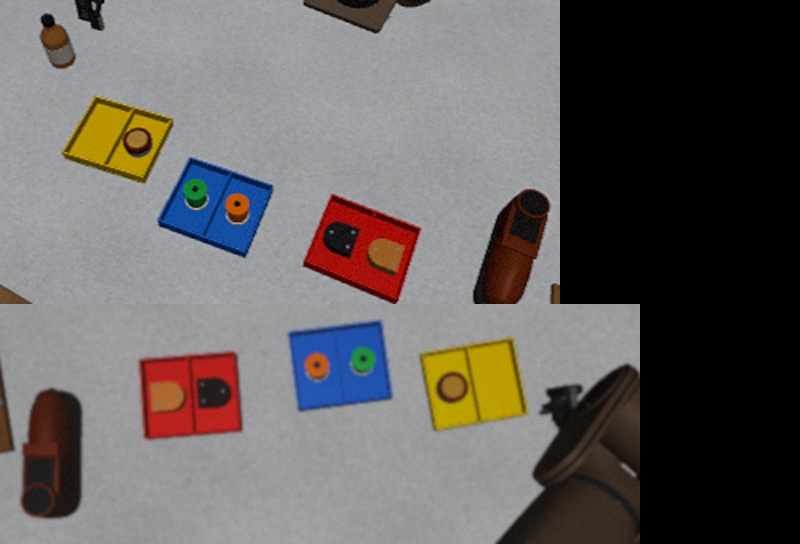

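All five pieces rest inside their own bays, with margins visible in both views. The shoe and bottle have not moved, and the arm is clear, so I am handing in.

```bash
python3 -c "
from cell import *
print(close_job())"
```

```text
the job is handed in; nothing more can be done
None
```

The job is handed in: both heels are in the red tray, both spools in the blue and the polish tin in the yellow, each alone in a bay and released, with the shoe and glue bottle left alone, in about 30 s of robot time.

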